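# Set the bars of a grating with a spacer block

### The job

Set both gaps between the three parallel square-tube bars to the length of the wooden spacer block, working outward from the bar held by the welding magnet. The block fits down to the bench in the first gap with its narrow side across; a quarter turn there makes its length span the gap and pushes the second bar out. Then lift it, do the same in the second gap, and leave it standing there, turned across the gap midway along the bars.

Things in the scene. Friction and masses are not known exactly. Their poses are not given: they have to be found in the camera images.
- spacer_mid (a point): centre, half-way up, of the upright wooden spacer block with flat sides and half-round ends: 60 mm long (its x axis), 22 mm thick between the flat sides (its y axis), 76 mm high (z up); about 90 g, loose. It starts standing on the bench to the left of the row. Hold it across the 22 mm, high enough that the fingers pass over the 30 mm high bars.
- first_bar: square steel tube 30 x 30 mm, 170 mm long, lying on the bench at the left end of the row, fixed, with a red triangular welding magnet (16 mm high) against its outer (left) side. Origin at the centre of its underside; y axis along its length, x axis across it, pointing to the other two bars, z up.
- second_bar: the middle bar, like the first (30 x 30 x 170 mm) but loose, about 0.3 kg; it slides on the bench when pushed sideways. Same origin and axes. It starts 36 to 44 mm (clear gap) from the first bar, too close: the right gap is the block's 60 mm length, which puts the bars' centrelines 90 mm apart.
- third_bar: the outermost bar (right end of the row), like the second, loose. Same origin and axes. Once the second bar is set, some 36 to 44 mm are clear between the two, to be spread to 60 mm in turn.
Mind the look-alikes: they are no part of the job. Of the things that look like the part that bears spacer_mid, the smaller one is meant.

How it is judged:
On the way:
1. the block stands turned across the first gap and the second bar is set off from the first by it (x of second_bar in the frame of first_bar between 0.08 and 0.1 m and x of spacer_mid in the frame of first_bar between 0.033 and 0.057 m and y of spacer_mid in the frame of first_bar between -0.08 and 0.08 m and height (world z) of spacer_mid below 0.055 m and angle between the x axis of spacer_mid and the x axis of first_bar, either way round below 0.45 rad), for 0.2 s.
At the end, for the whole second after the job is handed in: Both gaps are 60 mm +-10 mm; the loose bars lie flat, parallel to the first within 10 degrees; the released block stands upright on the bench in the second gap, its length across it (within 25 degrees), midway between the bars within 12 mm, within 80 mm of their middle; all at rest (x of second_bar in the frame of first_bar between 0.08 and 0.1 m and x of third_bar in the frame of second_bar between 0.08 and 0.1 m and angle between the y axis of each of second_bar, third_bar and the y axis of first_bar, either way round below 0.175 rad and angle between each of second_bar, third_bar, spacer_mid's own z axis and vertical below 0.1 rad and x of spacer_mid in the frame of second_bar between 0.033 and 0.057 m and y of spacer_mid in the frame of second_bar between -0.08 and 0.08 m and height (world z) of spacer_mid below 0.045 m and angle between the x axis of spacer_mid and the x axis of second_bar, either way round below 0.45 rad and linear speed of each of second_bar, third_bar below 0.01 m/s); the robot touches nothing.
It also fails if it takes over 51 s, if anything falls off the work surface, if the arm or the gripper's body presses on something with over 40 N, if the wrist force passes 120 N, or if a joint passes its speed limit or range.

### The arm

A 6-joint arm with a two-finger parallel gripper is mounted at the origin on the work surface; the furniture and walls round the work are solid. World frame = base frame: x ahead of the robot, y to its left, z up, the work surface at z = 0. Lengths are in m, angles in rad, forces in N, time in s.
With the tool pointing down it reaches from about 0.35 to 0.775 m from the base axis. Payload 7.3 kg.
Tool frame: the origin (TCP) lies on the front face of the gripper's body, between the roots of the fingers; the fingertips stand 66 mm ahead of it and the grasp point (between the pads) lies 47 mm ahead of it; z points along the fingers, y is the direction in which the jaws open and shut (so a half turn about z gives the same grasp; the last joint's range is limited). The gripper opens to 92 mm and grips with 3 to 60 N. Pads are 19 mm wide; open, the fingers measure 130 mm over their backs; the gripper's body (75 mm by 190 mm) begins 47 mm behind the grasp point.
Start: joints at [1.18, 0.342, 1.524, -0, 1.275, -0.146], TCP at [0.127, 0.509, 0.292] pointing down, gripper open.
Joint ranges: [-2.53, 2.53], [-0.77, 2.02], [0.04, 2.7], [-1, 4.14], [0.28, 2.66], [-3.11, 3.11]. Speed limits (rad/s): [2.57, 2.57, 3.14, 3.14, 3.14, 3.14].

### API

Orientations are given as [roll, pitch, yaw] about the fixed x, y, z axes, in that order (R = Rz(yaw) Ry(pitch) Rx(roll)).
In Python, from cell import observe, read_camera, hand_in, search_frame, tip_of gives the robot as it stands. The module is installed in compiled form; this text tells all that it offers.
- The arm moves only by the tool apply_moves, never from a script. Its argument "motion" is a list of rows, each an object with "offset": the shift along the tool's x, y, z in mm, a list of three; "rotation": the turn, a rotation vector about the tool's x, y, z in rad, a list of three. In form: [{"offset": [x, y, z], "rotation": [rx, ry, rz]}, ...]. A call has 1 to 12 rows; each row shifts and turns the pose as measured when the row begins, along the tool's axes as they then stand; what a row does not reach is not made up. A row lasts 1/12 s, in which the tool goes at most 41.7 mm and 7.16 degrees, less where a joint would pass 70% of its speed; a pose out of reach is approached as far as the arm can. A call with a gripper value outside its range is refused whole. "grip" is the closure, from 0 (fully open) to 1 (shut), set as the call begins (left out, the last holds). The fingers move at their own pace and stop on an object; "grip_force" is the grip in N (left out, the last holds). Time passes only in rows, so rows that do not move let the fingers close. It gives the time, the measured TCP pose, the force and the opening at its end, in the units of the state.
- observe(): the state, without advancing time (a new reading comes with each control period).
- read_camera(name): name is "side" or "top"; returns a dict with "img" (480x640x3 uint8, red, green, blue), "camera_matrix" (3x3 intrinsics, pixels), "R" (3x3) and "t" (3): a world point X has camera coordinates R X + t. Camera axes: x right, y down, z forward; pixel columns grow to the right and rows downward; lengths in m; the calibration is good to about 2 mm. A picture is of the moment at which its call begins. There is no depth.
- hand_in(): hands the job in, once; it reports no verdict.
Trained networks look in a picture, given as the dict that the camera call returned (one of the last four; its "shot" number tells which), for a name from the list of things; names that differ only in an ending like _2 or _b are one class to them, and where a whole thing is asked for, a point or a joint stands for the part that bears it (a point fixed in the world has none). Each returns a list of dicts, best first, with "score" (0 to 1); they miss things now and then, are a little off and sometimes report something else, mostly with a low value. They report only what shows in the picture. A call takes as long as a camera call. They do not tell look-alikes from the thing itself.
- search_frame(query, picture): "location" ([x, y, z] in m, in world coordinates, good to about 4 mm: the middle of the surface that is visible of it).
- tip_of(query, picture): "location" ([x, y, z] in m, in world coordinates, good to about 4 mm: a listed point, or the origin of a listed thing).
The state is a dict: "time": time; "qpos": joint angles; "qvel": joint speeds; "joint_efforts": joint torques, N m; "tool_pos": TCP position; "tool_rot": TCP orientation; "contact_force": force on the tool from outside, world axes, zero at the start; "torque": the same for the moment, N m; "opening": finger opening in m.
Only numpy, scipy, OpenCV 4.12 (cv2) and the standard library are available. Lean on these libraries where they do the work, as an engineer would, in place of code of your own. Each camera call takes 0.05 s, during which the arm holds its last target.

## Working session

There is one attempt and no reset: what is moved stays moved. The work goes in short steps, Python scripts to look and compute and a tool call to move; the robot and the scene stay as the last step left them, time stands still between calls to the robot, and variables do not carry over. Pictures are saved under pics/ and viewed, and the job is handed in when it is done.

Besides the shell and the picture viewer there is one more tool, called after "Call:" as name(argument=value, ...), one argument or row to a line, values as JSON. apply_moves: Moves the arm, as the interface text tells. Its arguments: {"type":"object","properties":{"motion":{"type":"array"},"grip":{"type":"number"},"grip_force":{"type":"number"}},"required":["motion"]}

```bash
mkdir -p pics; python3 - <<'E'
from cell import *
import cv2
print(observe())
for n in ("top","side"):
    p=read_camera(n); cv2.imwrite(f"pics/{n}0.png",p["img"][:,:,::-1]); print(n,p["camera_matrix"].tolist(),p["R"].tolist(),p["t"].tolist())
    for q in("spacer_mid","first_bar","second_bar","third_bar"):
        for f in (search_frame,tip_of): print(q,f.__name__,[(r["location"],r["score"]) for r in f(q,p)][:5])
E
```

```text
{'time': 0.0, 'qpos': array([ 1.17999509e+00,  3.42748871e-01,  1.52501991e+00, -1.76322393e-05,
        1.27537923e+00, -1.45996567e-01]), 'qvel': array([-0.0017988 , -0.00117336,  0.00087869, -0.00031581,  0.00029176,
        0.00030691]), 'joint_efforts': array([ 2.53778446e-03, -4.31245172e+01, -2.44224000e+01,  7.18813855e-02,
        5.58131863e-02, -9.41872986e-05]), 'tool_pos': array([0.12710692, 0.50906899, 0.2915303 ]), 'tool_rot': array([-3.14005139e+00, -2.09590378e-04,  2.89679297e+00]), 'contact_force': array([0.4612517 , 0.44229395, 0.07523224]), 'torque': array([ 0.03954244, -0.00462123, -0.02710768]), 'opening': 0.09168343855375163}
top [[500.58198389002257, 0.0, 317.03898713497523], [0.0, 500.58198389002257, 239.07447454294615], [0.0, 0.0, 1.0]] [[-0.009791507416105301, -0.9999452358093619, 0.0036948294520165194], [-0.9856521474056172, 0.00902875977266041, -0.16854769595477273], [0.1685051058490967, -0.00529215259858623, -0.9856865741317864]] [0.2046083156218185, 0.5323882060691603, 0.8141421462959891]
spacer_mid call [([0.4808, 0.3509, 0.0722], 0.64), ([0.3929, 0.4
[... 587 characters left out ...]
0]] [[-0.9807142668499721, -0.19511548305588278, -0.01137871120959377], [-0.09388530184229414, 0.5213608589361227, -0.8481558847684599], [0.17142075981310764, -0.8307302829687006, -0.529624508556618]] [0.5650597053987068, -0.005978108388219313, 0.9549161370360362]
spacer_mid call [([0.4851, 0.3704, 0.0496], 0.86)]
spacer_mid call [([0.3949, 0.4362, 0.0492], 0.91), ([0.4859, 0.358, 0.0416], 0.9)]
first_bar call [([0.545, 0.1786, 0.0139], 0.55)]
first_bar call [([0.5797, 0.1548, 0.0004], 0.92)]
second_bar call [([0.5825, 0.0958, 0.0259], 0.79)]
second_bar call [([0.5832, 0.0863, -0.0014], 0.95)]
third_bar call [([0.6125, 0.0114, 0.0231], 0.94)]
third_bar call [([0.6155, 0.0013, 0.0015], 0.59)]
```

View pics/top0.png

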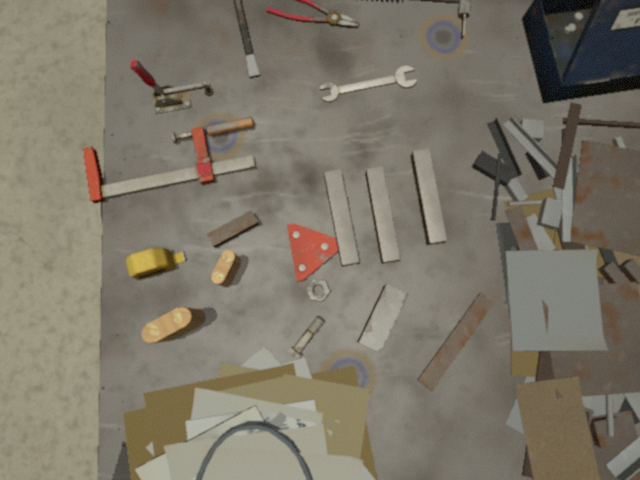

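View pics/side0.png

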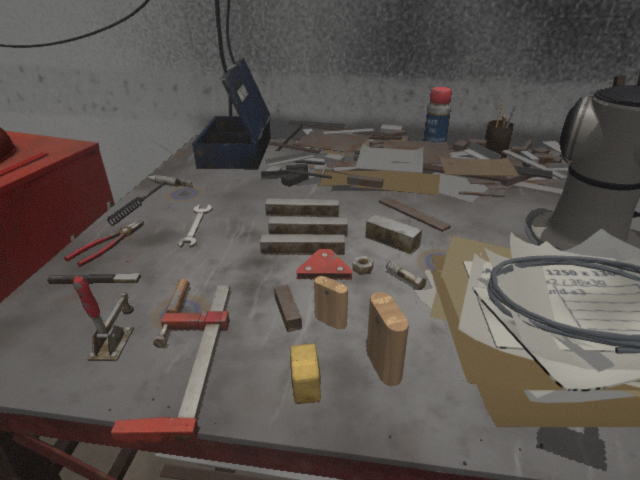

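```bash
python3 - <<'E'
import cv2
t=cv2.imread("pics/top0.png");s=cv2.imread("pics/side0.png")
cv2.imwrite("pics/c1.png",cv2.resize(t[130:290,200:460],None,fx=3,fy=3,interpolation=cv2.INTER_CUBIC)[:600,:780])
a=cv2.resize(t[240:300,200:250],None,fx=8,fy=8,interpolation=cv2.INTER_CUBIC)
b=cv2.resize(s[270:340,305:355],None,fx=7,fy=7,interpolation=cv2.INTER_CUBIC)[:480]
import numpy as np
cv2.imwrite("pics/c2.png",np.hstack([a,b]))
E
```

```text
(no output)
```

View pics/c1.png

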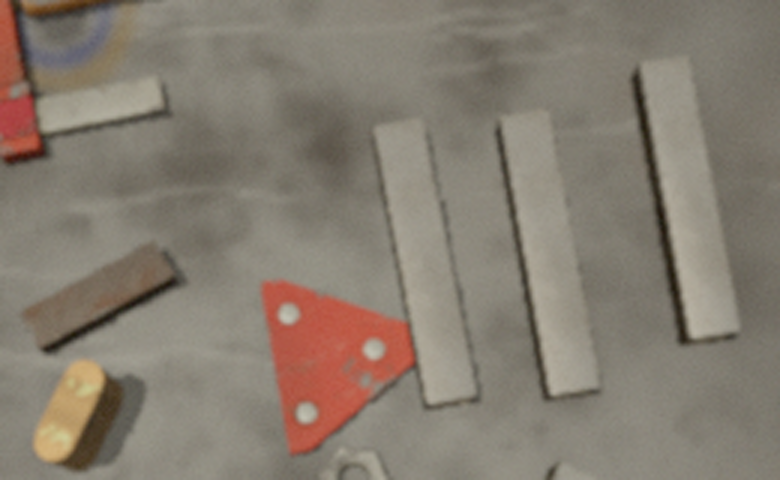

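View pics/c2.png

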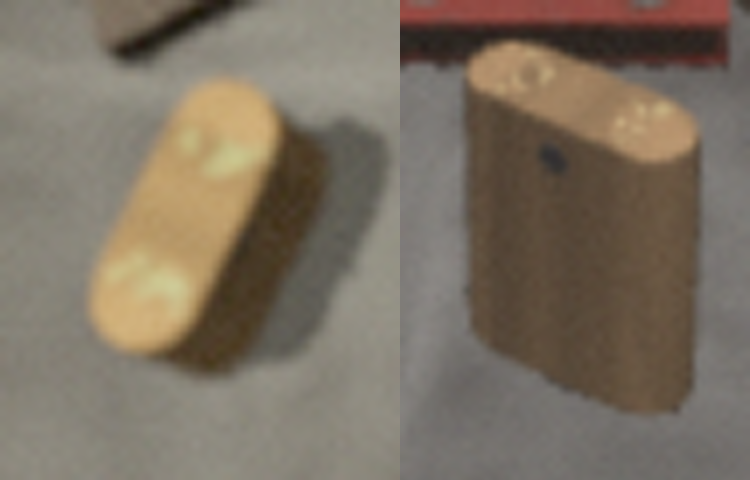

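```bash
cat > h.py <<'E'
import numpy as np, json
def ray(p,uv,z):
    K,R,t=p["camera_matrix"],p["R"],p["t"]
    C=-R.T@t; d=R.T@np.linalg.inv(K)@np.array([uv[0],uv[1],1.]); return C+d*(z-C[2])/d[2]
E
python3 - <<'E'
from cell import *; from h import *
p=read_camera("top")
c=lambda u,v:((u+.5)/3-.5+200,(v+.5)/3-.5+130)
B=[[(374,126),(424,119),(478,399),(425,407)],[(498,120),(549,111),(599,390),(549,398)],[(639,65),(689,58),(738,333),(687,341)]]
O=[]
for b in B:
    P=np.array([ray(p,c(*q),.03)[:2] for q in b]); 
    m=P.mean(0); y=(P[0]+P[1]-P[2]-P[3])/2; L=np.linalg.norm(y); w=np.linalg.norm((P[1]+P[2]-P[0]-P[3])/2)
    y/=L; x=np.array([y[1],-y[0]]); O.append((m,x,y)); print(m.round(4),L,w,"ang y",np.degrees(np.arctan2(y[1],y[0])))
m,x,y=O[0]
for o in O: print("in bar1",(o[0]-m)@x,(o[0]-m)@y)
d=lambda u,v:((u+.5)/8-.5+200,(v+.5)/8-.5+240)
a=ray(p,d(230,130),.076)[:2];b=ray(p,d(142,303),.076)[:2]
print("block",(a+b)/2,np.linalg.norm(a-b),np.degrees(np.arctan2(*(a-b)[::-1])), "bar1",((a+b)/2-m)@x,((a+b)/2-m)@y)
E
```

```text
[0.5767 0.1564] 0.17071501184416754 0.030574043113545158 ang y 9.363433650307627
[0.5809 0.0838] 0.1693272143764289 0.03023195021868435 ang y 8.264132081101549
[6.137e-01 2.000e-04] 0.16919415062546905 0.03040228180376612 ang y 7.036574232027522
in bar1 0.0 0.0
in bar1 0.07234738962265032 -0.007739688204054277
in bar1 0.16017429714457673 0.011035907894621428
block [0.48472046 0.35429884] 0.03936079721275234 -25.920182999008443 bar1 -0.21021470149496427 -0.05860481740055243
```

Two wooden blocks look alike, at top-view pixels (224,267) and (167,324). The first is clearly smaller, at 60 mm overall, and its crop matches the description, so it is the one meant.

Call:
apply_moves(
  motion=[
    {"offset": [-38,-6,9],"rotation": [0,0,0]},
    {"offset": [-38,-6,9],"rotation": [0,0,0]},
    {"offset": [-38,-6,9],"rotation": [0,0,0]},
    {"offset": [-38,-6,9],"rotation": [0,0,0]},
    {"offset": [-38,-6,9],"rotation": [0,0,0]},
    {"offset": [-38,-6,9],"rotation": [0,0,0]},
    {"offset": [-38,-6,9],"rotation": [0,0,0]},
    {"offset": [-38,-6,9],"rotation": [0,0,0]},
    {"offset": [-38,-6,9],"rotation": [0,0,0]},
    {"offset": [-38,-6,9],"rotation": [0,0,0]},
  ],
  grip=0.4,
)

```text
time: 1.78
tool_pos: [0.4905, 0.3596, 0.2012]
tool_rot: [3.132, 0.0, 2.912]
contact_force: [0.8, 1.7, -0.5]
opening: 0.0552
```

```bash
cat >> h.py <<'E'
from scipy.spatial.transform import Rotation as Ro
from cell import *
def go(x,y,z,yawdeg):
    o=observe(); R=Ro.from_euler("xyz",o["tool_rot"]); G=Ro.from_euler("xyz",[np.pi,0,np.radians(yawdeg)])
    print("t",round(o["time"],2),"pos",o["tool_pos"].round(4),"yaw",np.degrees(o["tool_rot"][2]).round(1),"q",o["qpos"].round(2),"F",o["contact_force"].round(1),"op",round(o["opening"],4))
    print("offset mm",(R.inv().apply(np.array([x,y,z])-o["tool_pos"])*1000).round(1),"rot",(R.inv()*G).as_rotvec().round(3), "offset after rot",(G.inv().apply(np.array([x,y,z])-o["tool_pos"])*1000).round(1))
E
python3 -c "
from h import *
go(.4845,.3545,.104,154)"
```

```text
t 1.78 pos [0.4905 0.3596 0.2012] yaw 166.8 q [ 0.5   0.57  1.42  0.01  1.15 -0.84] F [ 0.8  1.7 -0.5] op 0.0552
offset mm [ 4.7 -7.2 97.1] rot [ 0.009 -0.001  0.224] offset after rot [ 3.2 -7.2 97.2]
```

Call:
apply_moves(
  motion=[
    {"offset": [0,0,0],"rotation": [0.009,0,0.112]},
    {"offset": [0,0,0],"rotation": [0,0,0.112]},
    {"offset": [0,0,0],"rotation": [0,0,0]},
    {"offset": [0,0,0],"rotation": [0,0,0]},
  ],
)

```text
time: 2.12
tool_pos: [0.4989, 0.3531, 0.1968]
tool_rot: [-3.138, -0.0, 2.673]
contact_force: [-0.4, -0.4, 0.2]
opening: 0.0549
```

```bash
python3 -c "
from h import *
go(.4845,.3545,.104,154)"
```

```text
t 2.12 pos [0.4989 0.3531 0.1968] yaw 153.1 q [ 0.49  0.58  1.4  -0.    1.16 -0.61] F [-0.4 -0.4  0.2] op 0.0549
offset mm [13.5 -5.  92.9] rot [-0.003 -0.    -0.015] offset after rot [13.6 -5.1 92.8]
```

Call:
apply_moves(
  motion=[
    {"offset": [13.5,-5,10],"rotation": [0,0,0]},
    {"offset": [0,0,0],"rotation": [0,0,0]},
    {"offset": [0,0,0],"rotation": [0,0,0]},
  ],
)

```text
time: 2.37
tool_pos: [0.484, 0.3555, 0.1875]
tool_rot: [-3.14, 0.001, 2.682]
contact_force: [-0.2, -0.2, 0.6]
opening: 0.0551
```

```bash
python3 -c "
from h import *
import cv2
go(.4845,.3545,.104,154)
p=read_camera('side');cv2.imwrite('pics/s1.png',p['img'][150:450,200:500,::-1].repeat(2,0).repeat(2,1))
print([(r['location'],r['score']) for r in tip_of('spacer_mid',p)])"
```

```text
t 2.37 pos [0.484  0.3555 0.1875] yaw 153.7 q [ 0.51  0.57  1.45 -0.    1.12 -0.6 ] F [-0.2 -0.2  0.6] op 0.0551
offset mm [-0.8 -0.5 83.5] rot [-0.002  0.001 -0.005] offset after rot [-0.9 -0.7 83.5]
[([0.4857, 0.3589, 0.0363], 0.63)]
```

View pics/s1.png

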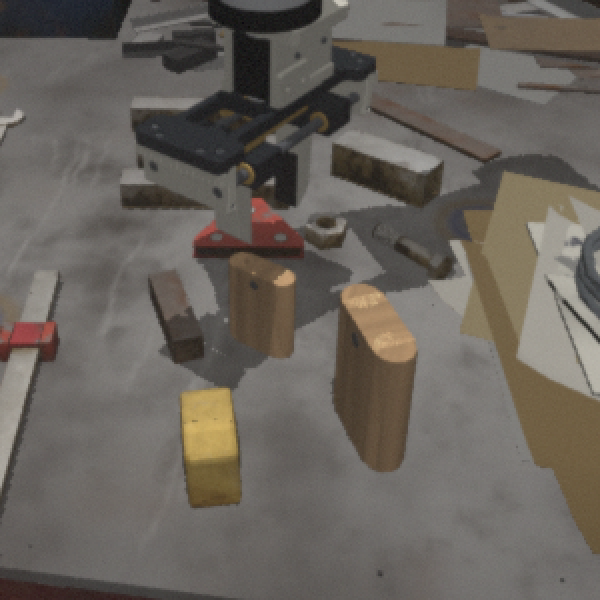

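The small block stands free at crop (262,305), with the gripper above it and nothing close to the fingers. I'll descend.

Call:
apply_moves(
  motion=[
    {"offset": [0,0,20],"rotation": [0,0,0]},
    {"offset": [0,0,20],"rotation": [0,0,0]},
    {"offset": [0,0,20],"rotation": [0,0,0]},
    {"offset": [0,0,10],"rotation": [0,0,0]},
    {"offset": [0,0,4],"rotation": [0,0,0]},
    {"offset": [0,0,0],"rotation": [0,0,0]},
    {"offset": [0,0,0],"rotation": [0,0,0]},
  ],
)

```text
time: 3.05
tool_pos: [0.4879, 0.358, 0.1163]
tool_rot: [3.135, 0.007, 2.688]
contact_force: [0.5, 0.2, 0.3]
opening: 0.0549
```

```bash
python3 -c "
from h import *
go(.4845,.3545,.104,154)"
```

```text
t 3.05 pos [0.4879 0.358  0.1163] yaw 154.0 q [ 0.51  0.66  1.51 -0.    0.96 -0.61] F [0.5 0.2 0.3] op 0.0549
offset mm [ 1.6 -4.7 12.3] rot [0.007 0.007 0.   ] offset after rot [ 1.6 -4.6 12.3]
```

Call:
apply_moves(
  motion=[
    {"offset": [1.6,-4.7,7],"rotation": [0.007,0.007,0]},
    {"offset": [0,0,4],"rotation": [0,0,0]},
    {"offset": [0,0,0],"rotation": [0,0,0]},
    {"offset": [0,0,0],"rotation": [0,0,0]},
  ],
)

```text
time: 3.38
tool_pos: [0.4855, 0.3548, 0.1073]
tool_rot: [3.138, 0.002, 2.689]
contact_force: [0.6, -0.5, -0.4]
opening: 0.0553
```

```bash
python3 -c "
from h import *
go(.4845,.3545,.104,154)"
```

```text
t 3.38 pos [0.4855 0.3548 0.1073] yaw 154.0 q [ 0.5   0.67  1.52  0.    0.94 -0.61] F [ 0.6 -0.5 -0.4] op 0.0553
offset mm [ 0.8 -0.7  3.3] rot [0.003 0.002 0.001] offset after rot [ 0.8 -0.7  3.3]
```

Call:
apply_moves(
  motion=[
    {"offset": [0.8,-0.7,1.5],"rotation": [0.003,0.002,0]},
    {"offset": [0,0,0],"rotation": [0,0,0]},
    {"offset": [0,0,0],"rotation": [0,0,0]},
    {"offset": [0,0,0],"rotation": [0,0,0]},
    {"offset": [0,0,0],"rotation": [0,0,0]},
    {"offset": [0,0,0],"rotation": [0,0,0]},
    {"offset": [0,0,0],"rotation": [0,0,0]},
    {"offset": [0,0,0],"rotation": [0,0,0]},
  ],
  grip=1,
  grip_force=30,
)

```text
time: 4.05
tool_pos: [0.4848, 0.3548, 0.1067]
tool_rot: [3.14, 0.001, 2.689]
contact_force: [-0.3, -0.9, 0.2]
opening: 0.0215
```

```bash
python3 -c "
from h import *
import cv2
go(.4845,.3545,.170,188.5)
for n in('side','top'):
  p=read_camera(n);cv2.imwrite(f'pics/g_{n}.png',(p['img'][190:390,220:420] if n=='side' else p['img'][200:400,130:330])[:,:,::-1].repeat(3,0).repeat(3,1))"
```

```text
t 4.05 pos [0.4848 0.3548 0.1067] yaw 154.1 q [ 0.5   0.67  1.52 -0.    0.94 -0.61] F [-0.3 -0.9  0.2] op 0.0215
offset mm [  0.1  -0.3 -63.3] rot [ 0.001  0.002 -0.601] offset after rot [  0.4  -0.3 -63.3]
```

View pics/g_side.png

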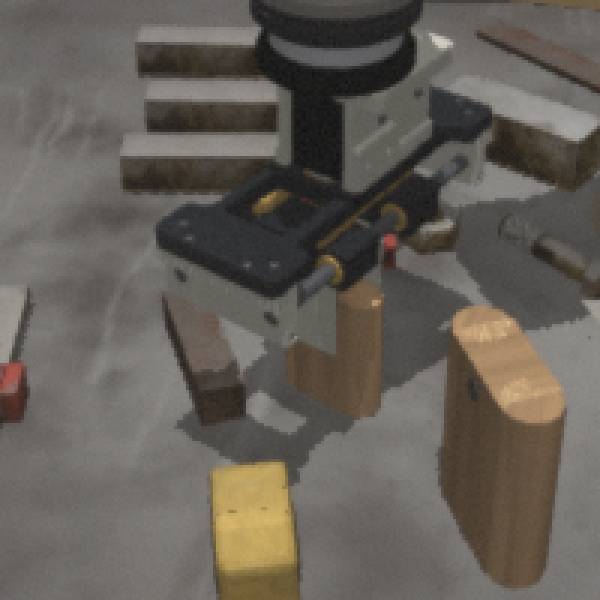

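The block is gripped (opening 21.5 mm) at crop (335,350) and is upright. I'll lift it, turn it to the bar direction and carry it over.

Call:
apply_moves(
  motion=[
    {"offset": [0,0,-15],"rotation": [0,0,0]},
    {"offset": [0,0,-25],"rotation": [0,0,0]},
    {"offset": [0,0,-25],"rotation": [0,0,0]},
    {"offset": [0,0,-10],"rotation": [0,0,-0.1]},
    {"offset": [0,0,0],"rotation": [0,0,-0.12]},
    {"offset": [0,0,0],"rotation": [0,0,-0.12]},
    {"offset": [0,0,0],"rotation": [0,0,-0.12]},
    {"offset": [0,0,0],"rotation": [0,0,-0.1]},
    {"offset": [0,0,0],"rotation": [0,0,0]},
    {"offset": [0,0,0],"rotation": [0,0,0]},
  ],
)

```text
time: 4.98
tool_pos: [0.4837, 0.3542, 0.1841]
tool_rot: [-3.141, -0.002, -3.012]
contact_force: [0.2, 0.5, -0.9]
opening: 0.0219
```

```bash
python3 -c "
from h import *
go(.5611,.1145,.180,189)"
```

```text
t 4.98 pos [0.4837 0.3542 0.1841] yaw -172.6 q [ 0.5   0.58  1.46  0.    1.11 -1.2 ] F [ 0.2  0.5 -0.9] op 0.0219
offset mm [ -45.8 -247.7    4.2] rot [-0.001 -0.002 -0.028] offset after rot [ -39.  -248.8    4.1]
```

Call:
apply_moves(
  motion=[
    {"offset": [-6,-20,0],"rotation": [0,0,-0.028]},
    {"offset": [-6,-30,0],"rotation": [0,0,0]},
    {"offset": [-6,-30,0],"rotation": [0,0,0]},
    {"offset": [-6,-30,0],"rotation": [0,0,0]},
    {"offset": [-6,-30,0],"rotation": [0,0,0]},
    {"offset": [-6,-30,0],"rotation": [0,0,0]},
    {"offset": [-3,-30,0],"rotation": [0,0,0]},
    {"offset": [0,-20,0],"rotation": [0,0,0]},
    {"offset": [0,-10,0],"rotation": [0,0,0]},
    {"offset": [0,0,0],"rotation": [0,0,0]},
    {"offset": [0,0,0],"rotation": [0,0,0]},
  ],
)

```text
time: 5.9
tool_pos: [0.5573, 0.1244, 0.1821]
tool_rot: [3.141, -0.004, -3.014]
contact_force: [0.1, -0.7, -0.2]
opening: 0.0221
```

```bash
python3 -c "
from h import *
go(.5611,.1145,.180,189)"
```

```text
t 5.9 pos [0.5573 0.1244 0.1821] yaw -172.7 q [ 0.09  0.53  1.54  0.    1.07 -1.61] F [ 0.1 -0.7 -0.2] op 0.0221
offset mm [ -2.6 -10.3   2.1] rot [ 0.001 -0.004 -0.03 ] offset after rot [ -2.3 -10.3   2.1]
```

Call:
apply_moves(
  motion=[
    {"offset": [-2.5,-10.3,2],"rotation": [0,-0.004,-0.03]},
    {"offset": [0,0,0],"rotation": [0,0,0]},
    {"offset": [0,0,0],"rotation": [0,0,0]},
    {"offset": [0,0,0],"rotation": [0,0,0]},
  ],
)

```text
time: 6.23
tool_pos: [0.5599, 0.1193, 0.18]
tool_rot: [3.139, -0.0, -2.984]
contact_force: [-0.0, -0.0, -1.4]
opening: 0.0218
```

```bash
python3 -c "
from h import *
import cv2
go(.5611,.1145,.180,189)
for n in('side','top'):
  p=read_camera(n);cv2.imwrite(f'pics/i_{n}.png',(p['img'][130:330,220:420] if n=='side' else p['img'][130:330,270:470])[:,:,::-1].repeat(3,0).repeat(3,1))
  print([(r['location'],r['score']) for r in tip_of('spacer_mid',p)])"
```

```text
t 6.23 pos [0.5599 0.1193 0.18  ] yaw -171.0 q [ 0.07  0.54  1.54  0.    1.06 -1.65] F [-0.  -0.  -1.4] op 0.0218
offset mm [-0.4 -4.9 -0. ] rot [ 0.002 -0.     0.   ] offset after rot [-0.4 -4.9 -0. ]
[([0.5583, 0.1224, 0.1106], 0.91), ([0.3927, 0.4355, 0.0526], 0.84)]
[([0.391, 0.434, 0.0509], 0.62)]
```

View pics/i_side.png

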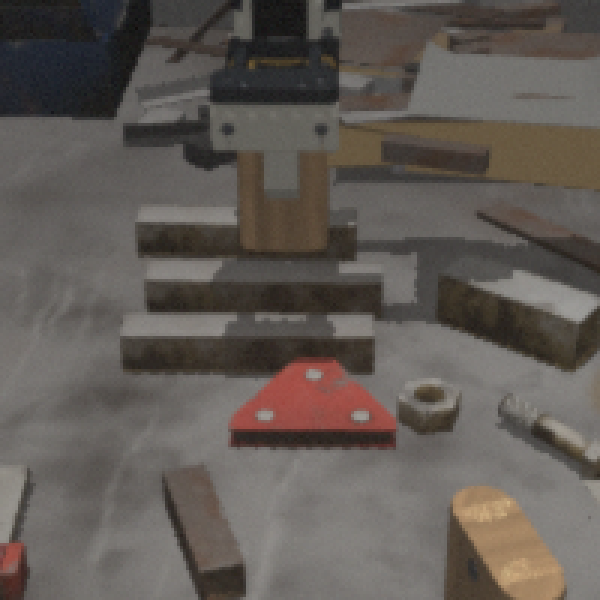

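View pics/i_top.png

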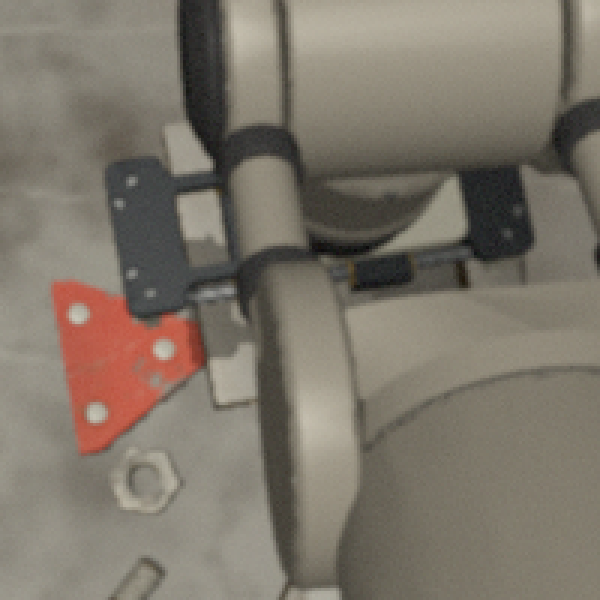

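Call:
apply_moves(
  motion=[
    {"offset": [-0.5,-5,8],"rotation": [0,0,0]},
    {"offset": [0,0,8],"rotation": [0,0,0]},
    {"offset": [0,0,6],"rotation": [0,0,0]},
    {"offset": [0,0,4],"rotation": [0,0,0]},
    {"offset": [0,0,0],"rotation": [0,0,0]},
    {"offset": [0,0,0],"rotation": [0,0,0]},
  ],
)

```text
time: 6.93
tool_pos: [0.5609, 0.1138, 0.1504]
tool_rot: [3.139, -0.002, -2.984]
contact_force: [-0.1, 0.2, -1.0]
opening: 0.0218
```

```bash
python3 -c "
from h import *
go(.5611,.1145,.108,189)"
```

```text
t 6.93 pos [0.5609 0.1138 0.1504] yaw -171.0 q [ 0.07  0.57  1.57  0.    1.   -1.66] F [-0.1  0.2 -1. ] op 0.0218
offset mm [-0.4  0.5 42.4] rot [ 0.002 -0.002  0.001] offset after rot [-0.3  0.6 42.4]
```

Call:
apply_moves(
  motion=[
    {"offset": [0,0,8],"rotation": [0,0,0]},
    {"offset": [0,0,10],"rotation": [0,0,0]},
    {"offset": [0,0,10],"rotation": [0,0,0]},
    {"offset": [0,0,6],"rotation": [0,0,0]},
    {"offset": [0,0,3],"rotation": [0,0,0]},
    {"offset": [0,0,0],"rotation": [0,0,0]},
    {"offset": [0,0,0],"rotation": [0,0,0]},
  ],
)

```text
time: 7.52
tool_pos: [0.5605, 0.1139, 0.1085]
tool_rot: [3.139, -0.003, -2.984]
contact_force: [0.3, 0.6, -0.5]
opening: 0.0222
```

```bash
python3 -c "
from h import *
import cv2
go(.5622,.1071,.108,189)
p=read_camera('side');cv2.imwrite(f'pics/j.png',(p['img'][130:330,220:420])[:,:,::-1].repeat(3,0).repeat(3,1))"
```

```text
t 7.52 pos [0.5605 0.1139 0.1085] yaw -171.0 q [ 0.07  0.63  1.61  0.    0.91 -1.66] F [ 0.3  0.6 -0.5] op 0.0222
offset mm [-0.6 -6.9  0.5] rot [ 0.003 -0.003  0.   ] offset after rot [-0.6 -6.9  0.5]
```

View pics/j.png

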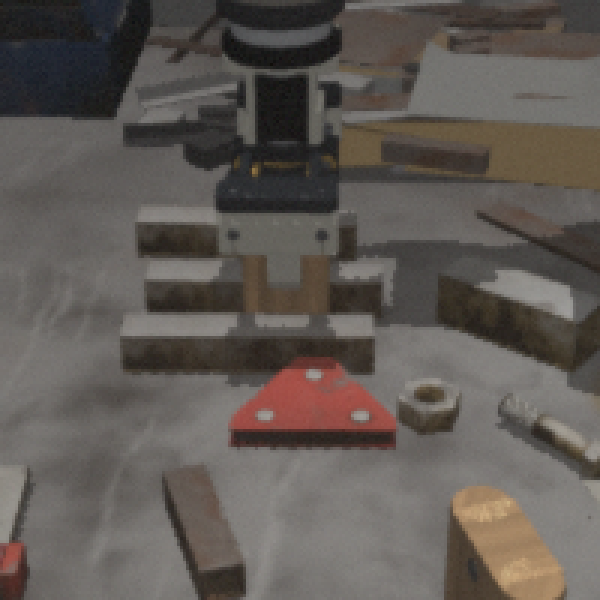

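The block sits between the first and second bars at (287,285), with nothing displaced. Next I'll shift it outward about 7 mm and turn it.

Call:
apply_moves(
  motion=[
    {"offset": [-0.6,-7,0],"rotation": [0,0,0]},
    {"offset": [0,0,0],"rotation": [0,0,0]},
    {"offset": [0,0,0],"rotation": [0,0,0]},
  ],
)

```text
time: 7.82
tool_pos: [0.563, 0.1065, 0.1095]
tool_rot: [3.139, -0.001, -2.984]
contact_force: [-0.7, -0.3, -0.9]
opening: 0.022
```

```bash
python3 -c "
from h import *
go(.5622,.1071,.108,99)"
```

```text
t 7.82 pos [0.563  0.1065 0.1095] yaw -171.0 q [ 0.05  0.63  1.61  0.    0.91 -1.68] F [-0.7 -0.3 -0.9] op 0.022
offset mm [0.6 0.7 1.5] rot [ 1.000e-03 -3.000e-03  1.571e+00] offset after rot [ 0.7 -0.6  1.5]
```

Call:
apply_moves(
  motion=[
    {"offset": [0,0,1],"rotation": [0,0,0.1]},
    {"offset": [0,0,0],"rotation": [0,0,0.12]},
    {"offset": [0,0,0],"rotation": [0,0,0.12]},
    {"offset": [0,0,0],"rotation": [0,0,0.12]},
    {"offset": [0,0,0],"rotation": [0,0,0.12]},
    {"offset": [0,0,0],"rotation": [0,0,0.12]},
    {"offset": [0,0,0],"rotation": [0,0,0.1]},
    {"offset": [0,0,0],"rotation": [0,0,0]},
  ],
)

```text
time: 8.48
tool_pos: [0.5657, 0.1078, 0.112]
tool_rot: [3.132, 0.002, 2.463]
contact_force: [0.3, 0.9, -1.3]
opening: 0.022
```

```bash
python3 -c "
from h import *
go(.5622,.1071,.108,99)"
```

```text
t 8.48 pos [0.5657 0.1078 0.112 ] yaw 141.1 q [ 0.05  0.63  1.6   0.01  0.91 -0.84] F [ 0.3  0.9 -1.3] op 0.022
offset mm [ 2.3 -2.8  3.9] rot [ 0.01  -0.002  0.735] offset after rot [-0.1 -3.5  4. ]
```

Call:
apply_moves(
  motion=[
    {"offset": [2,-2.5,3.5],"rotation": [0.01,0,0.1]},
    {"offset": [0,0,0],"rotation": [0,0,0.11]},
    {"offset": [0,0,0.3],"rotation": [0,0,0.12]},
    {"offset": [0,0,0.3],"rotation": [0,0,0.12]},
    {"offset": [0,0,0.3],"rotation": [0,0,0.12]},
    {"offset": [0,0,0.3],"rotation": [0,0,0.1]},
    {"offset": [0,0,0],"rotation": [0,0,0]},
    {"offset": [0,0,0],"rotation": [0,0,0]},
  ],
)

```text
time: 9.15
tool_pos: [0.5646, 0.1084, 0.1098]
tool_rot: [3.133, 0.0, 1.789]
contact_force: [0.4, 0.5, -0.6]
opening: 0.0219
```

```bash
python3 -c "
from h import *
go(.5622,.1071,.108,99)"
```

```text
t 9.15 pos [0.5646 0.1084 0.1098] yaw 102.5 q [ 0.06  0.63  1.61  0.    0.9  -0.16] F [ 0.4  0.5 -0.6] op 0.0219
offset mm [-0.8 -2.6  1.8] rot [ 0.009 -0.     0.062] offset after rot [-0.9 -2.6  1.8]
```

Call:
apply_moves(
  motion=[
    {"offset": [-0.8,-2.6,1.8],"rotation": [0.009,0,0.062]},
    {"offset": [0,0,0],"rotation": [0,0,0]},
    {"offset": [0,0,0],"rotation": [0,0,0]},
    {"offset": [0,0,0],"rotation": [0,0,0]},
    {"offset": [0,0,0],"rotation": [0,0,0]},
  ],
)

```text
time: 9.57
tool_pos: [0.5624, 0.1072, 0.1085]
tool_rot: [3.141, -0.0, 1.746]
contact_force: [-0.1, 0.4, -1.8]
opening: 0.0218
```

```bash
python3 -c "
from h import *
import cv2
go(.5622,.1071,.108,99)
p=read_camera('side');cv2.imwrite(f'pics/k.png',(p['img'][130:330,220:420])[:,:,::-1].repeat(3,0).repeat(3,1))
for q in('first_bar','second_bar','third_bar','spacer_mid'): print(q,[(r['location'],r['score']) for r in tip_of(q,p)])"
```

```text
t 9.57 pos [0.5624 0.1072 0.1085] yaw 100.0 q [ 0.05  0.63  1.61  0.    0.9  -0.12] F [-0.1  0.4 -1.8] op 0.0218
offset mm [-0.  -0.2  0.5] rot [ 0.001 -0.     0.018] offset after rot [-0.  -0.2  0.5]
first_bar [([0.5789, 0.1541, -0.0026], 0.95), ([0.6143, 0.0047, 0.0008], 0.48)]
second_bar [([0.5795, 0.0649, 0.0018], 0.9)]
third_bar [([0.6144, 0.0014, 0.0013], 0.61)]
spacer_mid [([0.3916, 0.4336, 0.052], 0.75), ([0.5604, 0.1118, 0.0415], 0.62)]
```

View pics/k.png

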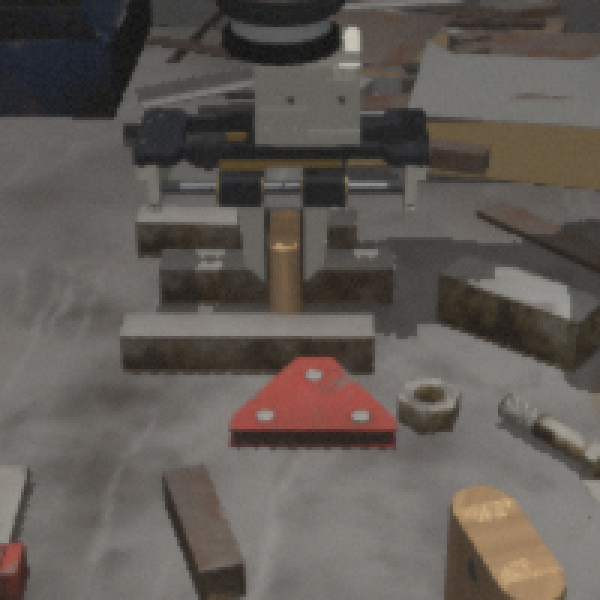

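The second bar has moved out to y≈0.065 and stays parallel, and the block is across the gap at (285,270). The bar spacing follows from the block's length at about 90 mm, so step 1 holds. I'll turn back a little, lift and finish the turn in the air.

Call:
apply_moves(
  motion=[
    {"offset": [0,0,0],"rotation": [0,0,-0.1]},
    {"offset": [0,0,0],"rotation": [0,0,-0.12]},
    {"offset": [0,0,0],"rotation": [0,0,-0.12]},
    {"offset": [0,0,-10],"rotation": [0,0,0]},
    {"offset": [0,0,-20],"rotation": [0,0,0]},
    {"offset": [0,0,-20],"rotation": [0,0,0]},
    {"offset": [0,0,-15],"rotation": [0,0,0]},
    {"offset": [0,0,0],"rotation": [0,0,0]},
    {"offset": [0,0,0],"rotation": [0,0,0]},
  ],
)

```text
time: 10.57
tool_pos: [0.5628, 0.1061, 0.1786]
tool_rot: [3.141, 0.002, 2.084]
contact_force: [-0.2, -0.3, -1.1]
opening: 0.0219
```

```bash
python3 -c "
from h import *
import cv2
go(.58,.035,.18,188)
p=read_camera('side');cv2.imwrite(f'pics/l.png',(p['img'][170:270,240:390])[:,:,::-1].repeat(5,0).repeat(5,1))
for q in('first_bar','second_bar','third_bar','spacer_mid'): print(q,[(r['location'],r['score']) for r in tip_of(q,p)])"
```

```text
t 10.57 pos [0.5628 0.1061 0.1786] yaw 119.4 q [ 0.05  0.54  1.55 -0.    1.06 -0.46] F [-0.2 -0.3 -1.1] op 0.0219
offset mm [-70.4 -19.9  -1.3] rot [-1.000e-03  2.000e-03 -1.198e+00] offset after rot [ -7.2 -72.8  -1.4]
first_bar []
second_bar []
third_bar [([0.6117, 0.0013, -0.0003], 0.59)]
spacer_mid [([0.5604, 0.1106, 0.1116], 0.87), ([0.3917, 0.4347, 0.0508], 0.73)]
```

View pics/l.png

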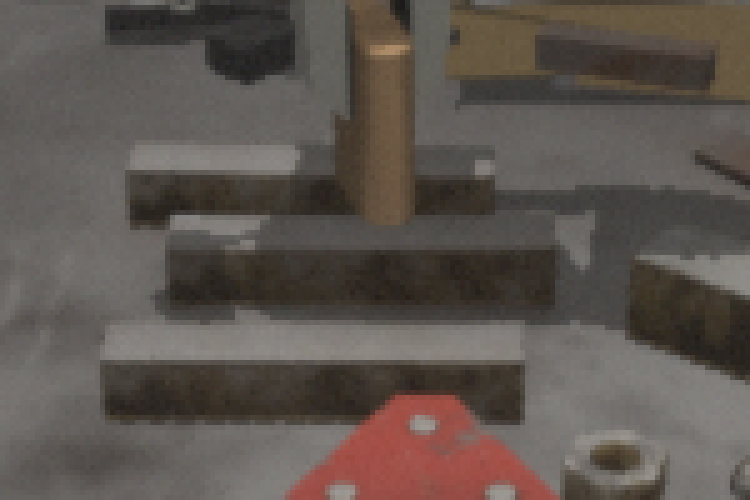

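```bash
python3 -c "
from h import *
p=read_camera('side')
c=lambda u,v:(240+u/5-.5,170+v/5-.5)
O=[]
for a,b in (((101,362),(524,362)),((167,250),(555,248)),((128,172.5),(494,173.5))):
  P=ray(p,c(*a),.03)[:2];Q=ray(p,c(*b),.03)[:2]
  y=P-Q;L=np.linalg.norm(y);y/=L;x=np.array([y[1],-y[0]]);m=(P+Q)/2+x*.015
  O.append((m,x,y));print(m.round(4),L.round(4),np.degrees(np.arctan2(y[1],y[0])).round(1))
m,x,y=O[0]
for o in O: print((o[0]-m)@x,(o[0]-m)@y)
m,x,y=O[1]
for o in O: print((o[0]-m)@x,(o[0]-m)@y)
"
```

```text
[0.5788 0.1541] 0.1693 10.2
[0.579  0.0604] 0.1686 10.7
[ 0.6164 -0.0057] 0.1693 9.7
0.0 0.0
0.09224843240041454 -0.01647273071180801
0.16400631594617282 0.008687439869540788
-0.09210803233518022 0.017240490618859725
0.0 0.0
0.0719649519870982 0.024561631056259883
```

The side view at 5x shows the second bar 92 mm from the first (top edge at row 249) and parallel. It also shows a clear gap of about 42 mm to the third bar (row 173). Next I'll turn the block in the air and move it over the second gap.

Call:
apply_moves(
  motion=[
    {"offset": [0,0,0],"rotation": [0,0,-0.12]},
    {"offset": [0,0,0],"rotation": [0,0,-0.12]},
    {"offset": [0,0,0],"rotation": [0,0,-0.12]},
    {"offset": [0,0,0],"rotation": [0,0,-0.12]},
    {"offset": [0,0,0],"rotation": [0,0,-0.12]},
    {"offset": [0,0,0],"rotation": [0,0,-0.12]},
    {"offset": [0,0,0],"rotation": [0,0,-0.12]},
    {"offset": [0,0,0],"rotation": [0,0,-0.12]},
    {"offset": [0,0,0],"rotation": [0,0,-0.12]},
    {"offset": [0,0,0],"rotation": [0,0,-0.08]},
    {"offset": [0,0,0],"rotation": [0,0,0]},
    {"offset": [0,0,0],"rotation": [0,0,0]},
  ],
)

```text
time: 11.87
tool_pos: [0.5589, 0.1059, 0.1675]
tool_rot: [3.141, -0.019, -2.991]
contact_force: [-0.8, 0.1, -1.2]
opening: 0.0216
```

```bash
python3 -c "
from h import *
go(.5928,.0301,.18,189.5)"
```

```text
t 11.87 pos [0.5589 0.1059 0.1675] yaw -171.4 q [ 0.05  0.55  1.55 -0.    1.05 -1.67] F [-0.8  0.1 -1.2] op 0.0216
offset mm [-21.9 -80.  -13. ] rot [ 0.    -0.019 -0.015] offset after rot [-21.  -80.4 -12.5]
```

Call:
apply_moves(
  motion=[
    {"offset": [0,0,-12],"rotation": [0,-0.019,-0.015]},
    {"offset": [-5,-15,0],"rotation": [0,0,0]},
    {"offset": [-5,-20,0],"rotation": [0,0,0]},
    {"offset": [-5,-20,0],"rotation": [0,0,0]},
    {"offset": [-4,-15,0],"rotation": [0,0,0]},
    {"offset": [-2,-8,0],"rotation": [0,0,0]},
    {"offset": [0,0,0],"rotation": [0,0,0]},
    {"offset": [0,0,0],"rotation": [0,0,0]},
  ],
)

```text
time: 12.53
tool_pos: [0.5936, 0.0303, 0.1834]
tool_rot: [3.141, 0.006, -2.984]
contact_force: [-0.6, -0.3, -0.6]
opening: 0.0218
```

```bash
python3 -c "
from h import *
go(.5928,.0301,.15,189.5)"
```

```text
t 12.53 pos [0.5936 0.0303 0.1834] yaw -171.0 q [-0.08  0.57  1.48  0.    1.09 -1.81] F [-0.6 -0.3 -0.6] op 0.0218
offset mm [ 1.  -0.1 33.4] rot [ 0.     0.006 -0.009] offset after rot [ 0.8 -0.1 33.4]
```

Call:
apply_moves(
  motion=[
    {"offset": [1,0,8],"rotation": [0,0.006,-0.009]},
    {"offset": [0,0,10],"rotation": [0,0,0]},
    {"offset": [0,0,8],"rotation": [0,0,0]},
    {"offset": [0,0,3],"rotation": [0,0,0]},
    {"offset": [0,0,0],"rotation": [0,0,0]},
    {"offset": [0,0,0],"rotation": [0,0,0]},
  ],
)

```text
time: 13.03
tool_pos: [0.5905, 0.0336, 0.1501]
tool_rot: [3.139, -0.004, -2.972]
contact_force: [-0.3, 0.5, -0.3]
opening: 0.0221
```

```bash
python3 -c "
from h import *
import cv2
go(.5928,.0301,.108,189.5)
p=read_camera('side');cv2.imwrite(f'pics/m.png',(p['img'][140:260,240:390])[:,:,::-1].repeat(5,0).repeat(5,1))"
```

```text
t 13.03 pos [0.5905 0.0336 0.1501] yaw -170.3 q [-0.07  0.6   1.51  0.    1.03 -1.81] F [-0.3  0.5 -0.3] op 0.0221
offset mm [-1.9 -3.9 42. ] rot [ 0.002 -0.004  0.004] offset after rot [-1.7 -3.8 42.1]
```

View pics/m.png

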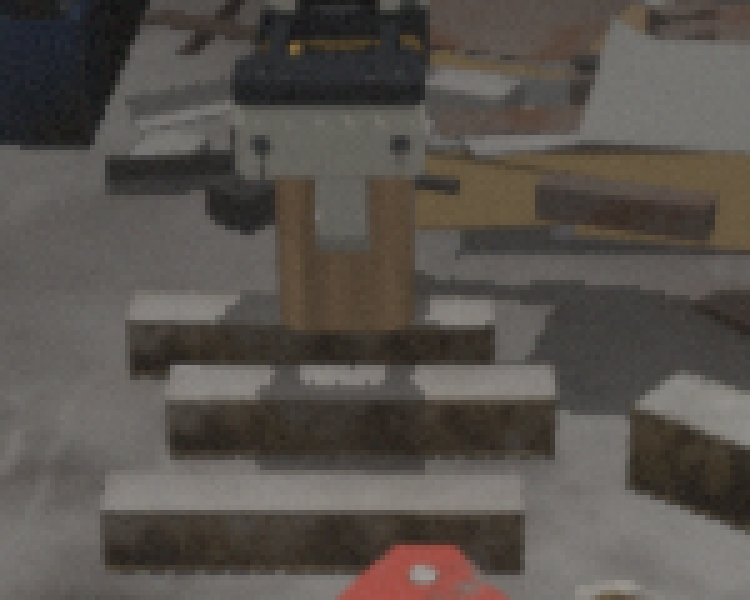

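The block hovers at (347,255), its bottom edge at row 328, over the second gap. I'll correct by 4 mm and go down.

Call:
apply_moves(
  motion=[
    {"offset": [-2,-4,3],"rotation": [0,-0.004,0]},
    {"offset": [0,0,0],"rotation": [0,0,0]},
    {"offset": [0,0,0],"rotation": [0,0,0]},
  ],
)

```text
time: 13.33
tool_pos: [0.5937, 0.0299, 0.1474]
tool_rot: [3.14, 0.002, -2.972]
contact_force: [0.4, 0.2, -0.1]
opening: 0.0222
```

```bash
python3 -c "
from h import *
go(.5928,.0301,.108,189.5)"
```

```text
t 13.33 pos [0.5937 0.0299 0.1474] yaw -170.3 q [-0.08  0.61  1.51  0.    1.02 -1.82] F [ 0.4  0.2 -0.1] op 0.0222
offset mm [ 1.   0.2 39.4] rot [0.002 0.002 0.004] offset after rot [ 0.9  0.3 39.4]
```

Call:
apply_moves(
  motion=[
    {"offset": [0,0,8],"rotation": [0,0,0]},
    {"offset": [0,0,9],"rotation": [0,0,0]},
    {"offset": [0,0,9],"rotation": [0,0,0]},
    {"offset": [0,0,5],"rotation": [0,0,0]},
    {"offset": [0,0,3],"rotation": [0,0,0]},
    {"offset": [0,0,0],"rotation": [0,0,0]},
    {"offset": [0,0,0],"rotation": [0,0,0]},
  ],
)

```text
time: 13.92
tool_pos: [0.5936, 0.0297, 0.1091]
tool_rot: [3.139, 0.001, -2.972]
contact_force: [1.2, -0.2, -0.6]
opening: 0.0217
```

```bash
python3 -c "
from h import *
import cv2
go(.5943,.0212,.1085,189.5)
p=read_camera('side');cv2.imwrite(f'pics/n.png',(p['img'][140:260,240:390])[:,:,::-1].repeat(5,0).repeat(5,1))"
```

```text
t 13.92 pos [0.5936 0.0297 0.1091] yaw -170.3 q [-0.08  0.66  1.54  0.    0.94 -1.82] F [ 1.2 -0.2 -0.6] op 0.0217
offset mm [ 0.7 -8.5  0.6] rot [0.002 0.001 0.004] offset after rot [ 0.7 -8.5  0.6]
```

View pics/n.png

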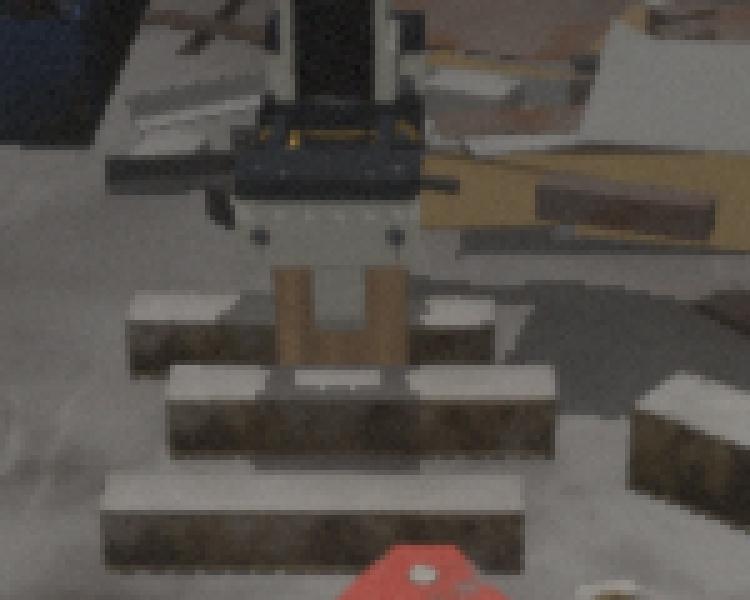

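The block is down in the second gap at (342,310) and the bars haven't moved. I'll shift it out about 9 mm, then turn.

Call:
apply_moves(
  motion=[
    {"offset": [0.7,-9,0.6],"rotation": [0,0,0]},
    {"offset": [0,0,0],"rotation": [0,0,0]},
    {"offset": [0,0,0],"rotation": [0,0,0]},
  ],
)

```text
time: 14.22
tool_pos: [0.5949, 0.02, 0.1092]
tool_rot: [3.14, 0.002, -2.972]
contact_force: [0.2, 1.2, -0.7]
opening: 0.0218
```

```bash
python3 -c "
from h import *
go(.5943,.0207,.1085,99.5)"
```

```text
t 14.22 pos [0.5949 0.02   0.1092] yaw -170.3 q [-0.1   0.66  1.54  0.    0.94 -1.84] F [ 0.2  1.2 -0.7] op 0.0218
offset mm [0.5 0.8 0.7] rot [0.003 0.    1.575] offset after rot [ 0.8 -0.5  0.7]
```

Call:
apply_moves(
  motion=[
    {"offset": [0,0,0.8],"rotation": [0,0,0.1]},
    {"offset": [0,0,0.3],"rotation": [0,0,0.12]},
    {"offset": [0,0,0.3],"rotation": [0,0,0.12]},
    {"offset": [0,0,0.3],"rotation": [0,0,0.12]},
    {"offset": [0,0,0.3],"rotation": [0,0,0.1]},
    {"offset": [0,0,0],"rotation": [0,0,0]},
  ],
)

```text
time: 14.72
tool_pos: [0.5967, 0.0204, 0.1095]
tool_rot: [3.134, 0.006, 2.725]
contact_force: [-0.8, 0.1, -1.7]
opening: 0.0217
```

```bash
python3 -c "
from h import *
go(.5943,.0207,.1085,99.5)"
```

```text
t 14.72 pos [0.5967 0.0204 0.1095] yaw 156.1 q [-0.1   0.66  1.54  0.01  0.93 -1.25] F [-0.8  0.1 -1.7] op 0.0217
offset mm [ 2.4 -0.7  1. ] rot [0.01  0.001 0.988] offset after rot [ 0.7 -2.3  1. ]
```

Call:
apply_moves(
  motion=[
    {"offset": [2.4,-0.7,1],"rotation": [0.01,0,0.1]},
    {"offset": [0,0,0.3],"rotation": [0,0,0.12]},
    {"offset": [0,0,0.3],"rotation": [0,0,0.12]},
    {"offset": [0,0,0.3],"rotation": [0,0,0.12]},
    {"offset": [0,0,0.3],"rotation": [0,0,0.1]},
    {"offset": [0,0,0],"rotation": [0,0,0]},
  ],
)

```text
time: 15.22
tool_pos: [0.5955, 0.0216, 0.1091]
tool_rot: [3.136, 0.007, 2.158]
contact_force: [-0.1, 0.3, -0.9]
opening: 0.0221
```

```bash
python3 -c "
from h import *
go(.5943,.0207,.1085,99.5)"
```

```text
t 15.22 pos [0.5955 0.0216 0.1091] yaw 123.7 q [-0.09  0.66  1.54 -0.    0.93 -0.68] F [-0.1  0.3 -0.9] op 0.0221
offset mm [-0.  -1.5  0.6] rot [0.007 0.006 0.422] offset after rot [-0.6 -1.4  0.6]
```

Call:
apply_moves(
  motion=[
    {"offset": [0,-1.5,0.6],"rotation": [0.007,0.006,0.1]},
    {"offset": [0,0,0.3],"rotation": [0,0,0.12]},
    {"offset": [0,0,0.3],"rotation": [0,0,0.1]},
    {"offset": [0,0,0],"rotation": [0,0,0.05]},
    {"offset": [0,0,0],"rotation": [0,0,0]},
    {"offset": [0,0,0],"rotation": [0,0,0]},
  ],
)

```text
time: 15.72
tool_pos: [0.5949, 0.021, 0.109]
tool_rot: [3.14, 0.001, 1.805]
contact_force: [0.1, 0.8, -1.5]
opening: 0.0221
```

```bash
python3 -c "
from h import *
go(.5943,.0207,.1070,99.5)"
```

```text
t 15.72 pos [0.5949 0.021  0.109 ] yaw 103.4 q [-0.09  0.66  1.54 -0.    0.94 -0.33] F [ 0.1  0.8 -1.5] op 0.0221
offset mm [-0.2 -0.6  2. ] rot [0.001 0.001 0.069] offset after rot [-0.2 -0.6  2. ]
```

Call:
apply_moves(
  motion=[
    {"offset": [0,-0.6,0.5],"rotation": [0,0,0.069]},
    {"offset": [0,0,0.8],"rotation": [0,0,0]},
    {"offset": [0,0,1],"rotation": [0,0,0]},
    {"offset": [0,0,0],"rotation": [0,0,0]},
    {"offset": [0,0,0],"rotation": [0,0,0]},
  ],
)

```text
time: 16.13
tool_pos: [0.5943, 0.0209, 0.107]
tool_rot: [3.14, 0.001, 1.754]
contact_force: [-0.5, 1.4, -0.3]
opening: 0.022
```

```bash
python3 -c "
from h import *
import cv2
go(.5943,.0207,.1065,99.5)
p=read_camera('side');cv2.imwrite(f'pics/o.png',(p['img'][140:260,240:390])[:,:,::-1].repeat(5,0).repeat(5,1))"
```

```text
t 16.13 pos [0.5943 0.0209 0.107 ] yaw 100.5 q [-0.09  0.66  1.54 -0.    0.93 -0.28] F [-0.5  1.4 -0.3] op 0.022
offset mm [-0.2 -0.1  0.5] rot [0.002 0.001 0.018] offset after rot [-0.2 -0.1  0.5]
```

View pics/o.png

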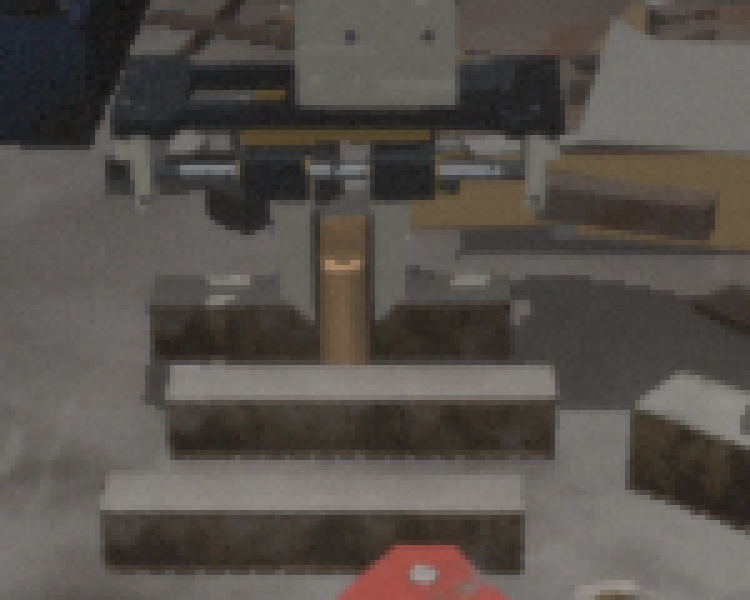

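The third bar has moved out (top edge at row 300) and is parallel. The block stands across the gap at (345,300) and the second bar hasn't moved. I'll release it.

Call:
apply_moves(
  motion=[
    {"offset": [0,0,0.4],"rotation": [0,0,0]},
    {"offset": [0,0,0],"rotation": [0,0,0]},
    {"offset": [0,0,0],"rotation": [0,0,0]},
  ],
)

```text
time: 16.43
tool_pos: [0.5943, 0.0209, 0.1068]
tool_rot: [3.14, 0.001, 1.757]
contact_force: [-0.1, 0.8, 0.0]
opening: 0.022
```

Call:
apply_moves(
  motion=[
    {"offset": [0,0,0],"rotation": [0,0,0]},
    {"offset": [0,0,0],"rotation": [0,0,0]},
    {"offset": [0,0,0],"rotation": [0,0,0]},
    {"offset": [0,0,0],"rotation": [0,0,0]},
    {"offset": [0,0,0],"rotation": [0,0,0]},
    {"offset": [0,0,0],"rotation": [0,0,0]},
    {"offset": [0,0,0],"rotation": [0,0,0]},
    {"offset": [0,0,0],"rotation": [0,0,0]},
  ],
  grip=0.4,
)

```text
time: 17.1
tool_pos: [0.5951, 0.0199, 0.1072]
tool_rot: [3.138, 0.002, 1.757]
contact_force: [0.0, 0.2, 0.4]
opening: 0.055
```

```bash
python3 -c "
from h import *
go(.5943,.0207,.2,99.5)"
```

```text
t 17.1 pos [0.5951 0.0199 0.1072] yaw 100.7 q [-0.09  0.66  1.54 -0.    0.93 -0.28] F [0.  0.2 0.4] op 0.055
offset mm [  0.7  -0.3 -92.8] rot [0.004 0.002 0.021] offset after rot [  0.9  -0.7 -92.8]
```

Open. I'll lift, then back off so both cameras can see.

Call:
apply_moves(
  motion=[
    {"offset": [0,0,-10],"rotation": [0,0,0]},
    {"offset": [0,0,-20],"rotation": [0,0,0]},
    {"offset": [0,0,-25],"rotation": [0,0,0]},
    {"offset": [0,0,-25],"rotation": [0,0,0]},
    {"offset": [0,0,-20],"rotation": [0,0,0]},
    {"offset": [0,0,-20],"rotation": [0,0,0]},
    {"offset": [0,0,0],"rotation": [0,0,0]},
  ],
)

```text
time: 17.68
tool_pos: [0.5939, 0.0202, 0.2351]
tool_rot: [3.141, 0.002, 1.757]
contact_force: [0.7, 0.4, -0.1]
opening: 0.0551
```

Call:
apply_moves(
  motion=[
    {"offset": [-30,0,0],"rotation": [0,0,0]},
    {"offset": [-35,0,0],"rotation": [0,0,0]},
    {"offset": [-35,0,0],"rotation": [0,0,0]},
    {"offset": [-35,0,0],"rotation": [0,0,0]},
    {"offset": [-35,0,0],"rotation": [0,0,0]},
    {"offset": [-35,0,0],"rotation": [0,0,0]},
    {"offset": [-35,0,0],"rotation": [0,0,0]},
    {"offset": [-20,0,0],"rotation": [0,0,0]},
    {"offset": [0,0,0],"rotation": [0,0,0]},
    {"offset": [0,0,0],"rotation": [0,0,0]},
  ],
)

```text
time: 18.52
tool_pos: [0.6429, -0.2447, 0.2366]
tool_rot: [3.138, 0.001, 1.762]
contact_force: [-0.2, -0.2, 0.2]
opening: 0.0551
```

```bash
python3 -c "
from h import *
import cv2
go(.5943,.0207,.2,99.5)
for n in('top','side'):
  p=read_camera(n);im=p['img'][120:280,310:470] if n=='top' else p['img'][140:260,240:390]
  cv2.imwrite(f'pics/z_{n}.png',cv2.resize(im[:,:,::-1],None,fx=3.75 if n=='top' else 5,fy=3.75 if n=='top' else 5,interpolation=cv2.INTER_CUBIC))
  for q in('first_bar','second_bar','third_bar','spacer_mid'): print(q,[(r['location'],r['score']) for r in tip_of(q,p)])"
```

```text
t 18.52 pos [ 0.6429 -0.2447  0.2366] yaw 100.9 q [-0.48  0.69  1.09  0.    1.36 -0.67] F [-0.2 -0.2  0.2] op 0.0551
offset mm [269.9   2.6  36.3] rot [0.003 0.001 0.025] offset after rot [269.8  -4.1  36.6]
first_bar [([0.577, 0.16, -0.0016], 0.76)]
second_bar [([0.5778, 0.0631, 0.0006], 0.78)]
third_bar [([0.6085, -0.0223, 0.0025], 0.82)]
spacer_mid [([0.5934, 0.0215, 0.0364], 0.73), ([0.3935, 0.4361, 0.0486], 0.73)]
first_bar [([0.5824, 0.1573, 0.0005], 0.64)]
second_bar [([0.5778, 0.0671, 0.0008], 0.78)]
third_bar [([0.6109, -0.0187, 0.0031], 0.91)]
spacer_mid [([0.3931, 0.4341, 0.0539], 0.9), ([0.5939, 0.024, 0.0382], 0.61)]
```

View pics/z_top.png

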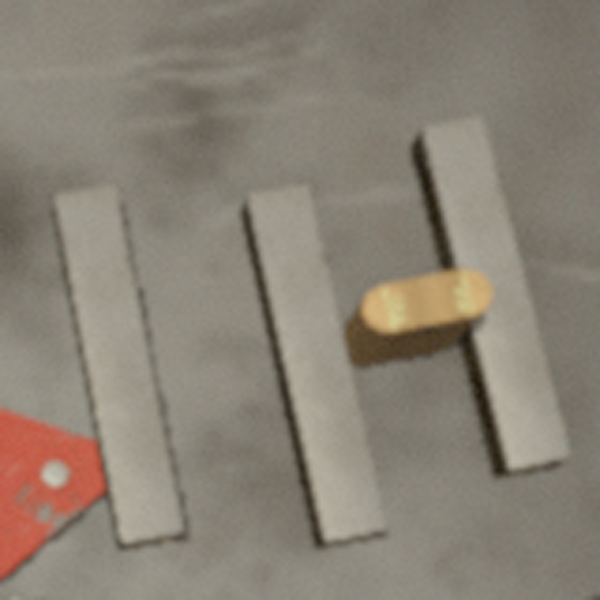

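View pics/z_side.png

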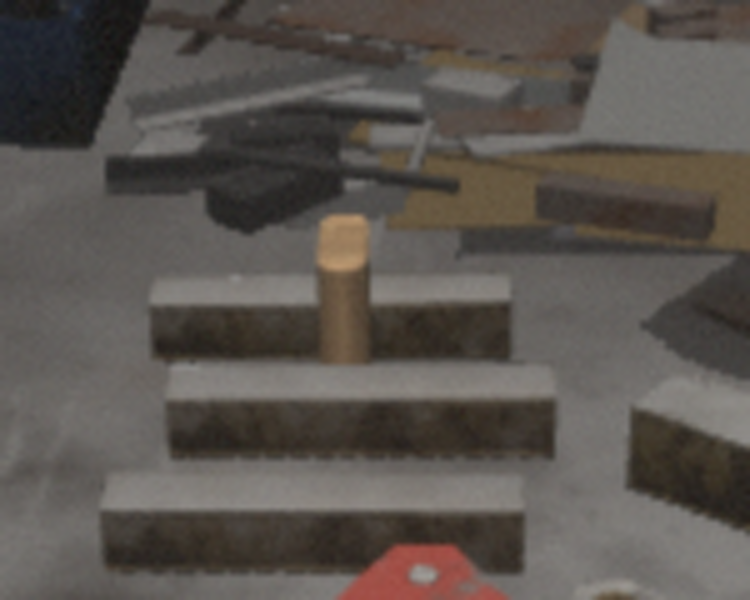

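Both views show three parallel bars and the block upright, across the second gap. I'll measure once from the top-view corners and then hand in.

```bash
python3 - <<'E'
from h import *
p=read_camera("top")
c=lambda u,v:((u+.5)/3.75-.5+310,(v+.5)/3.75-.5+120)
B=[[(55,197),(117,187),(185,535),(121,545)],[(248,198),(308,187),(385,533),(321,543)],[(420,130),(483,119),(567,458),(504,472)]]
O=[]
for b in B:
    P=np.array([ray(p,c(*q),.03)[:2] for q in b]); m=P.mean(0); y=(P[0]+P[1]-P[2]-P[3])/2; L=np.linalg.norm(y);y/=L
    O.append((m,np.array([y[1],-y[0]]),y)); print(m.round(4),L.round(4),np.degrees(np.arctan2(y[1],y[0])).round(1))
f=lambda i,q:((q-O[i][0])@O[i][1]*1000,(q-O[i][0])@O[i][2]*1000)
print("2 in 1",f(0,O[1][0]),"3 in 2",f(1,O[2][0]))
a=ray(p,c(392,308),.076)[:2];b=ray(p,c(463,294),.076)[:2]
print("block in 2",f(1,(a+b)/2),"ang",np.degrees(np.arctan2(*(b-a)[::-1])))
E
```

```text
[0.5768 0.1563] 0.1696 9.7
[0.5763 0.0643] 0.1687 10.0
[ 0.6095 -0.0211] 0.1688 10.6
2 in 1 (np.float64(90.62988300116534), np.float64(-15.908063823600198)) 3 in 2 (np.float64(89.85948394561674), np.float64(17.931412938916957))
block in 2 (np.float64(46.30780667336583), np.float64(9.791341926127725)) ang -79.13749903906036
```

```bash
python3 -c "
from cell import *
print(observe()['qvel'].round(3)); print(hand_in())"
```

```text
[-0.005  0.002 -0.002 -0.    -0.    -0.001]
the job is handed in; nothing more can be done
None
```

The job is done and handed in: both gaps are set to the length of the smaller block. I used the block as a spacer in each gap in turn, released it standing across the second gap, and moved the arm clear.

| Check (top view, after release) | Measured | Allowed |
|---|---|---|
| Second bar from first, centre to centre | 90.6 mm | 80–100 mm |
| Third bar from second, centre to centre | 89.9 mm | 80–100 mm |
| Bars out of parallel with the first | less than 1° | 10° |
| Block from second bar's centreline | 46 mm | 33–57 mm |
| Block from second bar's middle, along the bar | 10 mm | 80 mm |
| Block's turn away from straight across | about 1° | about 25° |

- **First gap:** I held the block across it for about 0.4 s. By block length and a side-view check just afterwards, the second bar was 90–92 mm from the first.
- **Limits:** the last move ended at 18.5 s of the 51 s allowed. The wrist force I read after each move never exceeded a few newtons.
- **Disagreement:** the two cameras and the networks differed by 2–6 mm on absolute bar positions. That is within the tolerances, and no check failed.

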